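Press the guarded reset button under a push-latch cover

TASK

Reset the test-bench interlock: press the yellow cover of the grey box in and let go so that its push latch pops it open, press the green button under it fully in and let it spring back, then push the cover back down until it latches shut again, and leave it. Fingertips are enough, nothing needs gripping: do not lift the box or push it out of its place, and leave the things around it alone.

Things in the scene. Friction and masses are not known exactly. Their poses are not given: they have to be found in the camera images.
- reset_box: grey desk box, 2 kg, loose on rubber feet, 92 x 84 mm, rim 62 mm high, yellow cover on top, three small lamps in its front. Origin: centre of its underside, on the bench (z = 0). +x points to its back, where the cover is hinged, +z up. The green button stands at x = +8 mm, y = 0 in an open pit 74 x 66 mm, 26 mm deep; the latch fills its front 20 mm.
- guard_cover (a joint): angle of the yellow cover (68 mm along box x, 62 wide, 6 thick), rad. 0: shut, latched, level, underside flush with the rim. 2.0: fully open, leaning back 25 degrees past upright. -0.10: stop, pressed in. Shut: press past -0.07 (5 mm at the free edge) and let go; a damped spring swings it open in about 2 s. Open: push down past -0.07 and let go; it latches at 0.
- cover_edge (a point): middle of the cover's free edge, half-way up its thickness, 70 mm from the hinge line; moves with the cover. Fully open it is about 126 mm above the bench, 65 mm behind the box's middle. The spring pushes an unlatched cover open with 2 to 4 N at this edge, a few N more if it is moved fast (damper). The latch striker, 10 mm wide, hangs 24 mm below the cover 9 mm in from this edge.
- cover_press (a point): point on the outer (upper, when shut) face of the cover, on a black pad, midway across its width and 15 mm short of its free edge, 55 mm from the hinge; it moves with the cover. Its frame: +z is the outward normal of the outer face (up when shut), +x points towards the hinge.
- cover_hinge (a point): middle of the cover's hinge line, 36 mm behind the box's middle, 62 mm above the bench (fixed on the box; the line runs along the box's y). The shut cover's outer face lies 6 mm above this point.
- reset_button (a joint): round green push button, 26 mm across, in a black housing ring in the pit under the cover. Value in m: 0 = out, 0.005 = fully in; it springs back. About 4 N presses it fully in.
- reset_button_top (a point): centre of the green button's top face, which moves with it; when out it lies 57 mm above the bench, 5 mm below the box's rim.
- solder_spool: black spool of solder wire, 48 mm across, 33 mm high; bystander, stands loose on the bench; origin under its centre, z up. To be left alone.
- white_vial: white vial, 27 mm across, 56 mm high; bystander, stands loose on the bench; origin under its centre, z up. To be left alone.
- orange_vial: vial with orange cap, 22 mm across, 50 mm high; bystander, stands loose on the bench; origin under its centre, z up. To be left alone.
- paste_cup: light blue plastic cup of orange paste, 30 mm across, 34 mm high; bystander, stands loose on the bench; origin under its centre, z up. To be left alone.
- wick_reel: flat pale reel, 43 mm across, 14 mm high, lying; bystander, stands loose on the bench; origin under its centre, z up. To be left alone.
- usb_meter: small white plug-in meter, 70 x 30 x 12 mm, lying; bystander, stands loose on the bench; origin under its centre, z up. To be left alone.
- tin: green tin, 62 x 94 x 20 mm; bystander, stands loose on the bench; origin under its centre, z up. To be left alone.

How it is judged:
By the outcome, as a careful person would: the job done as asked, in the order asked, and still so for the second after the job is handed in, with the robot touching nothing.
It also fails if it takes over 51 s, if anything falls off the work surface, if the arm or the gripper's body presses on something with over 40 N, if the wrist force passes 120 N, or if a joint passes its speed limit or range.

ROBOT

A 6-joint arm with a two-finger parallel gripper is mounted at the origin on a cart in front of the work surface, level with it; the furniture and walls round the work are solid. World frame = base frame: x ahead of the robot, y to its left, z up, the work surface at z = 0. Lengths are in m, angles in rad, forces in N, time in s.
With the tool pointing down it reaches from about 0.35 to 0.775 m from the base axis. Payload 5.5 kg.
Tool frame: the origin (TCP) lies at the very end of the fingers, on their centre line; the grasp point (between the pads) lies env.pinch_z behind it (env.pinch_z is the distance from the TCP to the grasp point, in m); z points along the fingers, y is the line along which they close (so a half turn about z gives the same grasp; the last joint's range is limited). The gripper opens to 85 mm and grips with 20 to 120 N. Pads are 22 mm wide; open, the fingers measure 114 mm over their backs; the gripper's body (76 mm by 85 mm) begins 54 mm behind the grasp point. The pads swing forward as they close: fully open they stand 13 mm farther back than shut.
Start: joints at [-1.294, 0.313, 0.046, 1.304, 0, 1.431], TCP at [0.233, -0.526, 0.231] pointing down, gripper open.
Joint ranges: [-2.76, 2.76], [-0.86, 1.69], [-1.03, 1.26], [-2.2, 2.34], [-1.47, 1.5], [-3.14, 3.14]. Speed limits (rad/s): [2.57, 2.57, 3.14, 3.14, 3.14, 3.14].

INTERFACE

Orientations are given as a unit quaternion [w, x, y, z].
In Python, from workcell import env, eyes gives the robot as it stands.
- The arm moves only by the shell command python3 -m jog 'ROWS' [FORCE]. ROWS is JSON, one flat list of numbers, 7 for each row, row after row: the shift along the world's x, y, z as a fraction of full scale, then the turn, a rotation vector about the world's x, y, z as a fraction of full scale, then the opening, from -1 (shut) to 1 (fully open), so that 0 is half open. A call has 1 to 12 rows; each row is the pose to reach, as a shift and turn from the pose commanded when the call began, turning the shorter way round; what a row does not reach only later rows make up. Full scale, the value 1, is 20 cm for a shift and pi rad for a turn. A row lasts 1/12 s, in which the tool goes at most 41.7 mm and 7.16 degrees, less where a joint would pass 70% of its speed; a pose out of reach is approached as far as the arm can. A call with a number of a shift or a turn outside -1 to 1 is refused whole. A call with a gripper value outside its range is refused whole. The fingers move at their own pace and stop on an object; FORCE is the grip in N (left out, the last holds). Time passes only in rows, so rows that repeat a pose let the fingers close. It gives the time, the measured TCP pose, the force, the opening and the grip force at its end, in the units of the state.
- env.get_state(): the state, without advancing time (a new reading comes with each control period).
- eyes.read_camera(name): name is "scene" or "top" or "wrist"; returns (picture, depth): 384x512x3 uint8, red, green, blue; 384x512 float32, m along the optical axis (not along the pixel's ray), 0 where there is no reading.
- eyes.calibration(name): a dict with "fx", "fy", "cx", "cy" (pixels), "R" (3x3) and "t" (3): a world point X has camera coordinates R X + t; the wrist camera has in their place "tool_from_camera" (4x4, takes a point from camera to tool coordinates, whose origin is the TCP and whose axes are the flange's). Camera axes: x right, y down, z forward; pixel columns grow to the right and rows downward; lengths in m; the calibration is good to about 2 mm. The wrist camera is an equidistant fisheye: a pixel r from the principal point sees the ray r / f radians off the axis. A picture is of the moment at which its call begins: read the wrist's pose just before it. calibration takes no time and is no camera call.
- env.hand_in(): hands the job in; it is judged then, once.
The state is a dict: "clock": time; "joint_pos": joint angles; "qvel": joint speeds; "tau": joint torques, N m; "tcp_pos": TCP position; "orientation": TCP orientation; "wrist_force": force on the tool from outside, world axes, zero at the start; "ft_torque": the same for the moment, N m; "finger_gap": finger opening in m; "grip_force": force on a finger pad.
Only numpy, scipy, OpenCV 4.12 (cv2) and the standard library are available. Lean on these libraries where they do the work, as an engineer would, in place of code of your own. Each camera call takes 0.05 s, during which the arm holds its last target. There are 200 camera calls.

## Working session

There is one attempt and no reset: what is moved stays moved. The work goes in short steps, Python scripts to look and compute and a shell command to move; the robot and the scene stay as the last step left them, time stands still between calls to the robot, and variables do not carry over. Pictures are saved under pics/ and viewed, at most 10 in all, crops included, and the job is handed in when it is done.

```bash
ls; mkdir -p pics; python3 - <<'E'
from workcell import env, eyes
import cv2,numpy as np
s=env.get_state();print(s['clock'],s['tcp_pos'],s['orientation'],s['finger_gap'],env.pinch_z)
for n in('top','scene'):
    p,d=eyes.read_camera(n);np.savez('pics/%s.npz'%n,p=p,d=d);cv2.imwrite('pics/%s0.png'%n,cv2.cvtColor(p,cv2.COLOR_RGB2BGR));print(n,eyes.calibration(n))
a=[cv2.imread('pics/%s0.png'%n) for n in('top','scene')]
E
```

```text
pics
0.0 [ 0.23263483 -0.52528446  0.23038577] [-9.22202146e-04  9.78363599e-01  2.06890825e-01 -5.63826163e-05] 0.08556501656293974 0.0187
top {'fx': 431.09192195578976, 'fy': 431.09192195578976, 'cx': 254.76604270965547, 'cy': 187.82797736775956, 'R': array([[ 0.01529003, -0.99987658, -0.00361209],
       [-0.99558404, -0.01488956, -0.09268616],
       [ 0.09262094,  0.00501331, -0.99568882]]), 't': array([-0.07914541,  0.59062201,  1.22217009])}
scene {'fx': 386.4248485651191, 'fy': 386.4248485651191, 'cx': 257.12597778316257, 'cy': 187.4788619775182, 'R': array([[ 0.66881538, -0.74341586, -0.00434098],
       [-0.33727572, -0.2982167 , -0.89292323],
       [ 0.66251874,  0.5986649 , -0.45018803]]), 't': array([-0.43319383,  0.23075535,  0.83331982])}
```

View pics/top0.png

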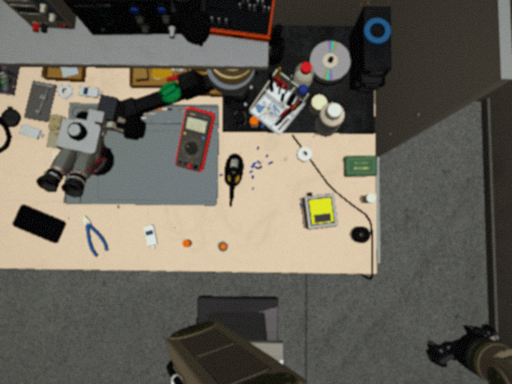

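View pics/scene0.png

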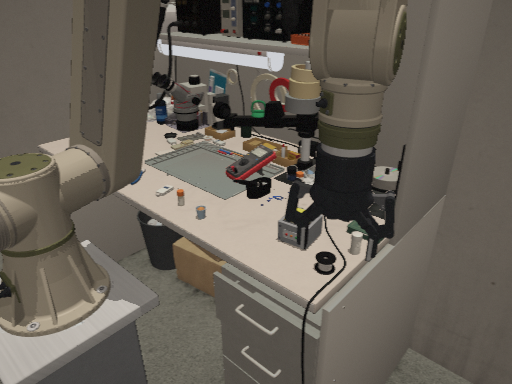

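The top view shows the box at about (320,210) with the yellow cover, the white vial at about (370,198), the spool at (360,234), the tin at (360,166) and the reel at (305,154). The scene view shows the box at (298,228), partly behind the gripper. I'll zoom in and measure.

```bash
cat > h.py <<'E'
import numpy as np,cv2
from workcell import env,eyes
def rays(n,uv,z):
    c=eyes.calibration(n);uv=np.atleast_2d(uv).astype(float)
    d=np.c_[(uv[:,0]-c['cx'])/c['fx'],(uv[:,1]-c['cy'])/c['fy'],np.ones(len(uv))]@c['R']
    o=-c['R'].T@c['t'];return o+d*((z-o[2])/d[:,2])[:,None]
def mask(p,lo,hi):
    return cv2.inRange(cv2.cvtColor(p,cv2.COLOR_RGB2HSV),lo,hi)
E
python3 - <<'E'
from h import *
p=np.load('pics/top.npz')['p'];q=np.load('pics/scene.npz')['p']
m=mask(p,(22,120,120),(38,255,255));m[:170]=0
c=max(cv2.findContours(m,0,2)[0],key=cv2.contourArea);b=cv2.boxPoints(cv2.minAreaRect(c))
print(b, rays('top',b,.068).round(4), rays('top',b,.068).mean(0))
for nm,uv,z in(('reel',(305,154),.014),('vial',(370,198),.056),('spool',(360,234),.033),('tin',(360,166),.02)):print(nm,rays('top',uv,z).round(3))
A=cv2.resize(p[140:260,280:390],None,fx=4.5,fy=4.5,interpolation=2)[:540,:495];B=cv2.resize(q[195:285,255:375],None,fx=2.5,fy=2.5,interpolation=2)
o=np.zeros((540,800,3),np.uint8);o[:A.shape[0],:A.shape[1]]=A;o[:225,500:800]=B
cv2.imwrite('pics/z.png',o[:,:,::-1])
E
```

```text
[[308.1441  199.58081]
 [330.54584 196.5939 ]
 [333.84717 221.35373]
 [311.44543 224.34064]] [[ 0.5572 -0.2201  0.068 ]
 [ 0.5665 -0.2827  0.068 ]
 [ 0.4976 -0.2918  0.068 ]
 [ 0.4884 -0.2295  0.068 ]] [ 0.5274277  -0.25602361  0.068     ]
reel [[ 0.695 -0.217  0.014]]
vial [[ 0.565 -0.396  0.056]]
spool [[ 0.463 -0.373  0.033]]
tin [[ 0.661 -0.377  0.02 ]]
```

View pics/z.png

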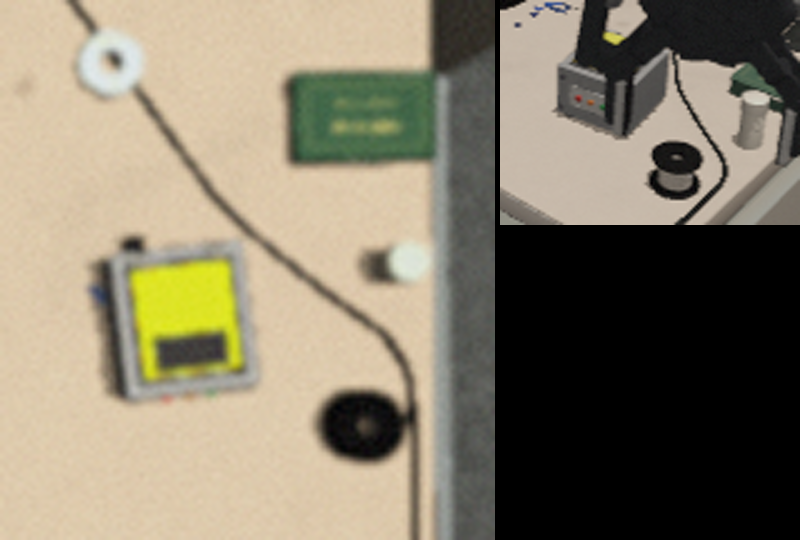

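The zoom shows lamps on the box's near (−x) side and the black pad near that edge, so the cover is hinged on the +x side. I put the box centre at about (0.527, −0.256) with a yaw of about 0.134 rad. Next I'll move above the pad with the fingers shut.

```bash
python3 -m jog '[0.69,0.667,-0.1,0,0,-0.09,-1, 0.69,0.667,-0.1,0,0,-0.09,-1, 0.69,0.667,-0.1,0,0,-0.09,-1, 0.69,0.667,-0.1,0,0,-0.09,-1, 0.69,0.667,-0.1,0,0,-0.09,-1, 0.69,0.667,-0.1,0,0,-0.09,-1]' 20
python3 -m jog '[0.69,0.667,-0.1,0,0,0,-1, 0.69,0.667,-0.1,0,0,0,-1, 0.69,0.667,-0.1,0,0,0,-1, 0.69,0.667,-0.1,0,0,0,-1, 0.69,0.667,-0.1,0,0,0,-1, 0.69,0.667,-0.1,0,0,0,-1, 0.69,0.667,-0.1,0,0,0,-1]'
python3 - <<'E'
from h import *
s=env.get_state();print(s['tcp_pos'],s['orientation'],s['wrist_force'],s['finger_gap'])
p,d=eyes.read_camera('wrist');cv2.imwrite('pics/w1.png',p[:,:,::-1]);c=eyes.calibration('wrist');print(c)
E
```

```text
clock: 0.6
tcp_pos: [0.3735, -0.3877, 0.2103]
orientation: [-0.002, 0.998, 0.07, 0.0]
wrist_force: [-0.4, 0.3, -0.5]
finger_gap: 0.0122
grip_force: 0.0
clock: 1.18
tcp_pos: [0.5092, -0.2579, 0.1906]
orientation: [-0.0, 0.998, 0.068, -0.001]
wrist_force: [-0.2, -0.6, 1.1]
finger_gap: 0.0
grip_force: 0.0
[ 0.50919601 -0.25792442  0.19060102] [-2.04985344e-04  9.97655936e-01  6.84263830e-02 -6.49253397e-04] [-0.20791139 -0.56492434  1.12527071] 2.3785678551900524e-05
{'fx': 297.3186396354542, 'fy': 297.3186396354542, 'cx': 255.62661840726034, 'cy': 192.76523746538385, 'tool_from_camera': array([[ 5.86634500e-04, -9.50390354e-01, -3.11059208e-01,
         8.02445502e-02],
       [ 9.99999747e-01,  6.83044123e-04, -2.01004160e-04,
         3.72597694e-04],
       [ 4.03499579e-04, -3.11059011e-01,  9.50390514e-01,
        -1.42383545e-01],
       [ 0.00000000e+00,  0.00000000e+00,  0.00000000e+00,
         1.00000000e+00]])}
```

View pics/w1.png

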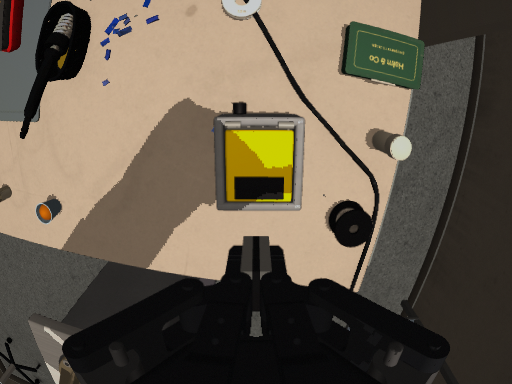

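The wrist view shows the box square to the tool: cover at about (260,163), pad at (262,188), fingertips at (257,240). I'll refine the position from this view.

```bash
cat >> h.py <<'E'
def wray(uv,z,s):
    from scipy.spatial.transform import Rotation as R
    c=eyes.calibration('wrist');uv=np.atleast_2d(uv).astype(float);T=c['tool_from_camera']
    e=(uv-[c['cx'],c['cy']])/c['fx'];r=np.linalg.norm(e,axis=1)[:,None]
    d=np.c_[e*np.sinc(r/np.pi),np.cos(r)]
    w=R.from_quat(np.roll(s['orientation'],-1)).as_matrix();o=w@T[:3,3]+s['tcp_pos'];d=d@(w@T[:3,:3]).T
    return o+d*((z-o[2])/d[:,2])[:,None]
E
python3 - <<'E'
from h import *
s=env.get_state();p=cv2.imread('pics/w1.png')[:,:,::-1].copy()
m=mask(p,(18,150,60),(38,255,255));m[:100]=0;m[230:]=0
c=max(cv2.findContours(m,0,2)[0],key=cv2.contourArea);hull=cv2.convexHull(c)
b=cv2.boundingRect(hull);x,y,w,h=b;print(b)
P=wray([(x,y),(x+w,y),(x+w,y+h),(x,y+h),(262,188)],.068,s);print(P.round(4),P[:4].mean(0))
E
```

```text
(225, 130, 69, 72)
[[ 0.5567 -0.225   0.068 ]
 [ 0.5652 -0.2861  0.068 ]
 [ 0.4977 -0.2976  0.068 ]
 [ 0.4889 -0.2324  0.068 ]
 [ 0.5074 -0.2653  0.068 ]] [ 0.5271373  -0.26025392  0.068     ]
```

```bash
python3 -m jog '[0,-0.012,-0.2,0,0,0,-1, 0,-0.012,-0.4,0,0,0,-1, 0,-0.012,-0.55,0,0,0,-1, 0,-0.012,-0.585,0,0,0,-1, 0,-0.012,-0.585,0,0,0,-1]'
python3 -m jog '[0,0,-0.02,0,0,0,-1, 0,0,-0.03,0,0,0,-1, 0,0,-0.035,0,0,0,-1, 0,0,-0.035,0,0,0,-1]'
```

```text
clock: 1.65
tcp_pos: [0.506, -0.2614, 0.0721]
orientation: [-0.002, 0.998, 0.066, -0.002]
wrist_force: [0.4, -1.0, 0.6]
finger_gap: 0.0002
grip_force: 0.0
clock: 1.98
tcp_pos: [0.5097, -0.2622, 0.0688]
orientation: [0.001, 0.998, 0.067, 0.001]
wrist_force: [-0.3, -0.7, -0.5]
finger_gap: 0.0
grip_force: 0.0
```

```bash
python3 -m jog '[0,0,-0.01,0,0,0,-1, 0,0,-0.01,0,0,0,-1, 0,0,-0.01,0,0,0,-1]'
python3 -m jog '[0,0,-0.01,0,0,0,-1, 0,0,-0.01,0,0,0,-1, 0,0,-0.01,0,0,0,-1]'
```

```text
clock: 2.23
tcp_pos: [0.5094, -0.2621, 0.0662]
orientation: [0.001, 0.998, 0.067, 0.001]
wrist_force: [-0.1, -0.9, 2.6]
finger_gap: 0.0002
grip_force: 1.2
clock: 2.48
tcp_pos: [0.5092, -0.2617, 0.0635]
orientation: [0.0, 0.998, 0.067, 0.0]
wrist_force: [0.2, -2.3, 3.0]
finger_gap: -0.0
grip_force: 1.2
```

```bash
python3 -m jog '[0,0,-0.006,0,0,0,-1, 0,0,-0.006,0,0,0,-1, 0,0,-0.006,0,0,0,-1]'
python3 -m jog '[0,0,-0.006,0,0,0,-1, 0,0,-0.006,0,0,0,-1, 0,0,-0.006,0,0,0,-1]'
```

```text
clock: 2.73
tcp_pos: [0.5092, -0.2618, 0.0629]
orientation: [0.001, 0.998, 0.067, 0.0]
wrist_force: [-1.3, -1.6, 6.8]
finger_gap: -0.0
grip_force: 3.4
clock: 2.98
tcp_pos: [0.5092, -0.2618, 0.0624]
orientation: [0.001, 0.998, 0.067, 0.001]
wrist_force: [-2.3, -0.2, 10.3]
finger_gap: -0.0001
grip_force: 5.8
```

```bash
python3 -m jog '[0,0,-0.006,0,0,0,-1, 0,0,-0.006,0,0,0,-1, 0,0,-0.006,0,0,0,-1]'
python3 -m jog '[-0.05,0,0.1,0,0,0,-1, -0.1,0,0.3,0,0,0,-1, -0.1,0,0.5,0,0,0,-1, -0.1,0,0.7,0,0,0,-1, -0.1,0,0.7,0,0,0,-1, -0.1,0,0.7,0,0,0,-1, -0.1,0,0.7,0,0,0,-1, -0.1,0,0.7,0,0,0,-1, -0.1,0,0.7,0,0,0,-1, -0.1,0,0.7,0,0,0,-1, -0.1,0,0.7,0,0,0,-1, -0.1,0,0.7,0,0,0,-1]'
python3 -m jog '[0,0,0,0,0,0,-1, 0,0,0,0,0,0,-1, 0,0,0,0,0,0,-1, 0,0,0,0,0,0,-1, 0,0,0,0,0,0,-1, 0,0,0,0,0,0,-1, 0,0,0,0,0,0,-1, 0,0,0,0,0,0,-1, 0,0,0,0,0,0,-1, 0,0,0,0,0,0,-1, 0,0,0,0,0,0,-1, 0,0,0,0,0,0,-1]'
python3 - <<'E'
from h import *
s=env.get_state();print(s['tcp_pos'],s['orientation'])
p,d=eyes.read_camera('wrist');cv2.imwrite('pics/w2.png',p[:,:,::-1])
E
```

```text
clock: 3.23
tcp_pos: [0.5093, -0.2619, 0.0619]
orientation: [0.001, 0.998, 0.067, 0.001]
wrist_force: [-4.0, -0.6, 16.4]
finger_gap: -0.0004
grip_force: 8.3
clock: 4.23
tcp_pos: [0.4885, -0.2612, 0.199]
orientation: [-0.0, 0.998, 0.067, -0.001]
wrist_force: [-0.3, 0.2, 0.2]
finger_gap: 0.0001
grip_force: 0.0
clock: 5.23
tcp_pos: [0.4888, -0.2614, 0.1997]
orientation: [0.0, 0.998, 0.067, -0.0]
wrist_force: [-0.4, 0.1, -0.1]
finger_gap: 0.0001
grip_force: 0.0
[ 0.48878499 -0.26142301  0.19972078] [ 4.64190655e-05  9.97754455e-01  6.69779391e-02 -7.86260054e-06]
```

View pics/w2.png

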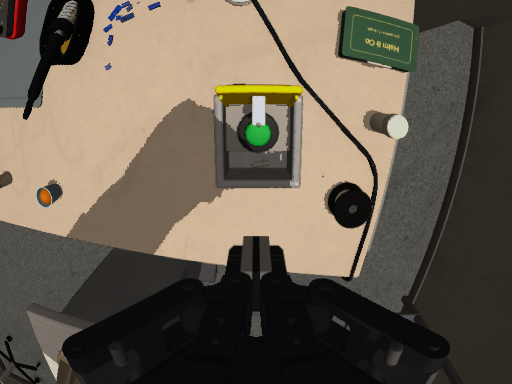

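The cover is open at (258,90), and the green button shows at (258,133). The striker overhangs the button from behind, so I'll tilt the gripper body toward the robot to clear it while pressing.

```bash
python3 - <<'E'
from h import *
s=env.get_state();p=cv2.imread('pics/w2.png')[:,:,::-1].copy()
m=mask(p,(45,120,60),(75,255,255));m[:100]=0;m[200:]=0;m[:,:200]=0;m[:,320:]=0
x,y,w,h=cv2.boundingRect(m);print(x,y,w,h)
P=wray([(x+w/2,y+h-w/2),(x+w/2,y+h)],.057,s);print(P.round(4))
print(wray([(214,188),(302,188)],.062,s).round(4))
E
```

```text
245 122 26 24
[[ 0.5359 -0.2577  0.057 ]
 [ 0.5233 -0.2594  0.057 ]]
[[ 0.4769 -0.2217  0.062 ]
 [ 0.4886 -0.3083  0.062 ]]
```

```bash
python3 -m jog '[0,0,0,0.017,-0.126,0,-1, 0,0,0,0.017,-0.126,0,-1, 0,0,0,0.017,-0.126,0,-1, 0,0,0,0.017,-0.126,0,-1, 0.1,0.01,-0.1,0.017,-0.126,0,-1, 0.25,0.02,-0.2,0.017,-0.126,0,-1, 0.25,0.02,-0.35,0.017,-0.126,0,-1, 0.25,0.02,-0.35,0.017,-0.126,0,-1, 0.25,0.02,-0.35,0.017,-0.126,0,-1]'
python3 -m jog '[0,0,-0.1,0,0,0,-1, 0,0,-0.2,0,0,0,-1, 0,0,-0.28,0,0,0,-1, 0,0,-0.31,0,0,0,-1, 0,0,-0.31,0,0,0,-1, 0,0,-0.31,0,0,0,-1]'
python3 - <<'E'
from h import *
p,d=eyes.read_camera('wrist');q,d=eyes.read_camera('scene')
cv2.imwrite('pics/w3.png',np.hstack([p[60:360,100:400],cv2.resize(q[150:300,230:400],None,fx=2,fy=2)])[:,:,::-1])
E
```

```text
clock: 6.03
tcp_pos: [0.5379, -0.2562, 0.1281]
orientation: [-0.015, 0.978, 0.066, 0.196]
wrist_force: [-0.9, -0.5, 1.1]
finger_gap: 0.0001
grip_force: 0.0
clock: 6.53
tcp_pos: [0.5394, -0.2582, 0.0692]
orientation: [-0.013, 0.978, 0.066, 0.198]
wrist_force: [-0.2, -0.2, 0.4]
finger_gap: -0.0003
grip_force: 0.0
```

View pics/w3.png

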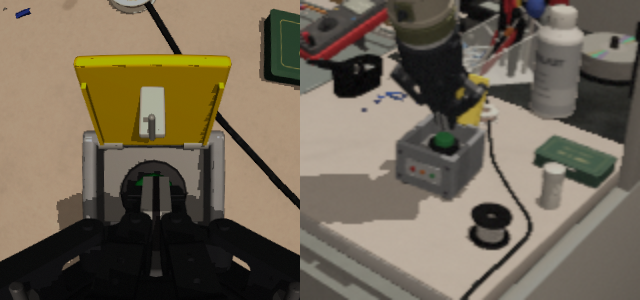

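The fingertips sit over the green button with the cover and striker well clear behind. I'll press down in small steps.

```bash
python3 -m jog '[0,0,-0.02,0,0,0,-1, 0,0,-0.035,0,0,0,-1, 0,0,-0.035,0,0,0,-1, 0,0,-0.035,0,0,0,-1]'
python3 -m jog '[0,0,-0.012,0,0,0,-1, 0,0,-0.012,0,0,0,-1, 0,0,-0.012,0,0,0,-1]'
python3 -m jog '[0,0,-0.012,0,0,0,-1, 0,0,-0.012,0,0,0,-1, 0,0,-0.012,0,0,0,-1]'
```

```text
clock: 6.97
tcp_pos: [0.5386, -0.2573, 0.0606]
orientation: [-0.013, 0.978, 0.066, 0.198]
wrist_force: [-0.2, 0.1, -0.2]
finger_gap: 0.0002
grip_force: 0.0
clock: 7.22
tcp_pos: [0.539, -0.2575, 0.0585]
orientation: [-0.013, 0.978, 0.066, 0.198]
wrist_force: [-0.9, -0.5, 2.1]
finger_gap: -0.0003
grip_force: 0.9
clock: 7.47
tcp_pos: [0.5391, -0.2576, 0.0561]
orientation: [-0.013, 0.978, 0.066, 0.198]
wrist_force: [0.0, 0.9, 2.9]
finger_gap: 0.0001
grip_force: 1.6
```

```bash
python3 -m jog '[0,0,-0.01,0,0,0,-1, 0,0,-0.01,0,0,0,-1, 0,0,-0.01,0,0,0,-1]'
python3 -m jog '[0,0,-0.006,0,0,0,-1, 0,0,-0.006,0,0,0,-1, 0,0,-0.006,0,0,0,-1]'
```

```text
clock: 7.72
tcp_pos: [0.5392, -0.2576, 0.0547]
orientation: [-0.013, 0.978, 0.066, 0.199]
wrist_force: [-2.5, 1.3, 7.4]
finger_gap: -0.0001
grip_force: 4.1
clock: 7.97
tcp_pos: [0.5393, -0.2577, 0.0545]
orientation: [-0.013, 0.978, 0.066, 0.199]
wrist_force: [-6.8, 2.1, 15.9]
finger_gap: 0.0
grip_force: 7.8
```

Contact came at about 0.0595 and the hard stop about 5 mm lower, so the button is fully in. I'll release it, retreat, straighten the tool, check, and pass over to behind the cover.

```bash
python3 -m jog '[-0.02,0,0.15,0,0,0,-1, -0.06,0,0.35,0,0,0,-1, -0.1,0,0.55,0,0,0,-1, -0.1,0,0.75,0,0,0,-1, -0.1,0,0.75,-0.017,0.126,0,-1, -0.1,0,0.75,-0.017,0.126,0,-1, -0.1,0,0.75,-0.017,0.126,0,-1, -0.1,0,0.75,-0.017,0.126,0,-1, -0.1,0,0.75,-0.017,0.126,0,-1]'
python3 -m jog '[0.2,0.02,0,0,0,0,-1, 0.4,0.04,0,0,0,0,-1, 0.513,0.06,0,0,0,0,-1, 0.513,0.06,-0.2,0,0,0,-1, 0.513,0.06,-0.4,0,0,0,-1, 0.513,0.06,-0.475,0,0,0,-1, 0.513,0.06,-0.475,0,0,0,-1, 0.513,0.06,-0.475,0,0,0,-1]'
python3 - <<'E'
from h import *
s=env.get_state();print(s['tcp_pos'],s['wrist_force'])
p,d=eyes.read_camera('wrist');q,d=eyes.read_camera('scene')
cv2.imwrite('pics/w4.png',np.hstack([p[60:360,100:400],cv2.resize(q[150:300,230:400],None,fx=2,fy=2)])[:,:,::-1])
E
```

```text
clock: 8.72
tcp_pos: [0.5202, -0.2568, 0.2009]
orientation: [-0.001, 0.998, 0.068, -0.001]
wrist_force: [0.4, 0.6, 0.1]
finger_gap: 0.0003
grip_force: 0.0
clock: 9.38
tcp_pos: [0.6196, -0.2452, 0.1067]
orientation: [-0.001, 0.998, 0.067, -0.001]
wrist_force: [0.3, 0.2, -0.1]
finger_gap: -0.0003
grip_force: 0.0
[ 0.61955304 -0.24518223  0.10669329] [ 0.34957584  0.21129505 -0.07216192]
```

View pics/w4.png

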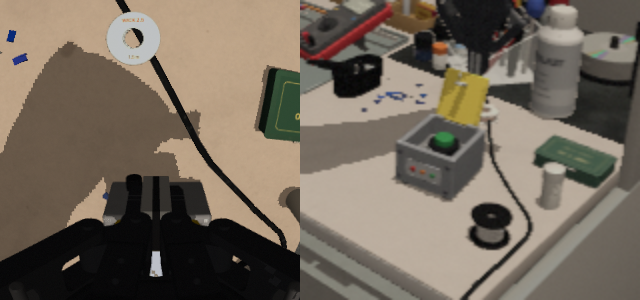

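The fingertips are behind the open cover, and the button is out again. I'll sweep the cover forward in an arc.

```bash
python3 -m jog '[-0.025,-0.003,0.01,0,0,0,-1, -0.05,-0.007,0.02,0,0,0,-1, -0.074,-0.01,0.025,0,0,0,-1, -0.089,-0.012,0.03,0,0,0,-1, -0.104,-0.014,0.035,0,0,0,-1, -0.119,-0.016,0.04,0,0,0,-1, -0.134,-0.018,0.045,0,0,0,-1, -0.149,-0.02,0.05,0,0,0,-1, -0.159,-0.021,0.055,0,0,0,-1, -0.159,-0.021,0.055,0,0,0,-1]'
```

```text
clock: 10.32
tcp_pos: [0.5889, -0.2496, 0.1186]
orientation: [-0.0, 0.998, 0.067, -0.0]
wrist_force: [0.0, -0.5, 0.8]
finger_gap: -0.0003
grip_force: 0.4
```

```bash
python3 -m jog '[-0.02,-0.003,0.002,0,0,0,-1, -0.04,-0.005,0.004,0,0,0,-1, -0.06,-0.008,0.005,0,0,0,-1, -0.08,-0.01,0.005,0,0,0,-1, -0.094,-0.013,0.005,0,0,0,-1]'
python3 -m jog '[-0.02,-0.003,0,0,0,0,-1, -0.04,-0.005,-0.003,0,0,0,-1, -0.06,-0.008,-0.006,0,0,0,-1, -0.08,-0.01,-0.008,0,0,0,-1, -0.09,-0.012,-0.01,0,0,0,-1]'
python3 - <<'E'
from h import *
s=env.get_state();print(s['tcp_pos'],s['wrist_force'])
p,d=eyes.read_camera('wrist');q,d=eyes.read_camera('scene')
cv2.imwrite('pics/w5.png',np.hstack([p[60:360,100:400],cv2.resize(q[150:300,230:400],None,fx=2,fy=2)])[:,:,::-1])
E
```

```text
clock: 10.73
tcp_pos: [0.5702, -0.2522, 0.1198]
orientation: [-0.0, 0.998, 0.067, -0.0]
wrist_force: [1.8, 0.5, 0.0]
finger_gap: -0.0001
grip_force: 0.8
clock: 11.15
tcp_pos: [0.552, -0.2546, 0.1175]
orientation: [-0.0, 0.998, 0.067, -0.0]
wrist_force: [1.4, 0.2, 0.2]
finger_gap: -0.0001
grip_force: 0.7
[ 0.55197956 -0.25457866  0.11751358] [1.41266762 0.21737965 0.20596555]
```

View pics/w5.png

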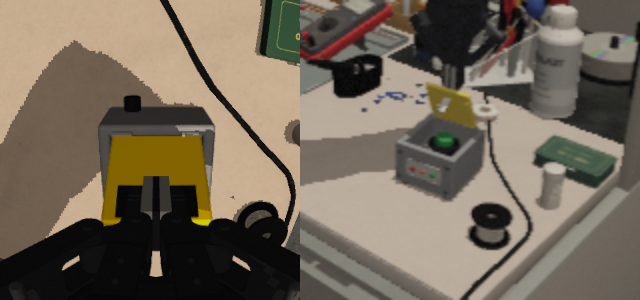

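The cover leans forward with the fingertips on its pad. I'll continue the arc down.

```bash
python3 -m jog '[-0.03,-0.004,-0.01,0,0,0,-1, -0.06,-0.008,-0.02,0,0,0,-1, -0.084,-0.011,-0.033,0,0,0,-1, -0.109,-0.015,-0.055,0,0,0,-1, -0.134,-0.018,-0.075,0,0,0,-1, -0.154,-0.021,-0.098,0,0,0,-1]'
python3 -m jog '[-0.015,-0.002,-0.022,0,0,0,-1, -0.025,-0.003,-0.047,0,0,0,-1, -0.035,-0.005,-0.07,0,0,0,-1, -0.042,-0.006,-0.092,0,0,0,-1, -0.05,-0.007,-0.117,0,0,0,-1, -0.054,-0.007,-0.14,0,0,0,-1, -0.054,-0.007,-0.14,0,0,0,-1]'
```

```text
clock: 11.75
tcp_pos: [0.5216, -0.2589, 0.0979]
orientation: [0.0, 0.998, 0.067, 0.0]
wrist_force: [3.0, 0.6, 1.8]
finger_gap: 0.0002
grip_force: 1.3
clock: 12.33
tcp_pos: [0.5103, -0.2601, 0.069]
orientation: [-0.0, 0.998, 0.067, -0.001]
wrist_force: [-1.4, -1.6, 2.2]
finger_gap: -0.0
grip_force: 1.0
```

```bash
python3 -m jog '[0,0,-0.01,0,0,0,-1, 0,0,-0.02,0,0,0,-1, 0,0,-0.028,0,0,0,-1, 0,0,-0.028,0,0,0,-1]'
python3 -m jog '[0,0,-0.008,0,0,0,-1, 0,0,-0.008,0,0,0,-1, 0,0,-0.008,0,0,0,-1]'
```

```text
clock: 12.67
tcp_pos: [0.5107, -0.2601, 0.064]
orientation: [-0.0, 0.998, 0.067, -0.001]
wrist_force: [-1.3, 0.3, 0.9]
finger_gap: -0.0001
grip_force: 1.2
clock: 12.92
tcp_pos: [0.511, -0.2601, 0.0632]
orientation: [0.0, 0.998, 0.067, -0.0]
wrist_force: [-3.9, 0.2, 5.5]
finger_gap: -0.0003
grip_force: 2.9
```

```bash
python3 -m jog '[0,0,-0.008,0,0,0,-1, 0,0,-0.008,0,0,0,-1, 0,0,-0.008,0,0,0,-1]'
python3 -m jog '[0,0,-0.005,0,0,0,-1, 0,0,-0.005,0,0,0,-1, 0,0,-0.005,0,0,0,-1]'
```

```text
clock: 13.17
tcp_pos: [0.511, -0.2602, 0.0626]
orientation: [0.0, 0.998, 0.067, 0.0]
wrist_force: [-5.7, 1.6, 11.6]
finger_gap: -0.0003
grip_force: 6.2
clock: 13.42
tcp_pos: [0.511, -0.2602, 0.0622]
orientation: [0.0, 0.998, 0.067, 0.0]
wrist_force: [-6.3, 1.5, 14.9]
finger_gap: -0.0001
grip_force: 8.3
```

It's at the stop, with the same height and force as the first press. I'll release and check.

```bash
python3 -m jog '[0,0,0.03,0,0,0,-1, 0,0,0.15,0,0,0,-1, -0.1,0,0.35,0,0,0,-1, -0.1,0,0.55,0,0,0,-1, -0.1,0,0.7,0,0,0,-1, -0.1,0,0.7,0,0,0,-1, -0.1,0,0.7,0,0,0,-1, -0.1,0,0.7,0,0,0,-1, -0.1,0,0.7,0,0,0,-1, -0.1,0,0.7,0,0,0,-1, -0.1,0,0.7,0,0,0,-1, -0.1,0,0.7,0,0,0,-1]'
python3 -m jog '[0,0,0,0,0,0,-1, 0,0,0,0,0,0,-1, 0,0,0,0,0,0,-1, 0,0,0,0,0,0,-1, 0,0,0,0,0,0,-1, 0,0,0,0,0,0,-1, 0,0,0,0,0,0,-1, 0,0,0,0,0,0,-1, 0,0,0,0,0,0,-1, 0,0,0,0,0,0,-1]'
python3 - <<'E'
from h import *
p,d=eyes.read_camera('wrist');q,d=eyes.read_camera('scene')
cv2.imwrite('pics/w6.png',np.hstack([p[60:360,100:400],cv2.resize(q[150:300,230:400],None,fx=2,fy=2)])[:,:,::-1])
E
```

```text
clock: 14.42
tcp_pos: [0.4909, -0.2599, 0.1992]
orientation: [-0.001, 0.998, 0.067, -0.001]
wrist_force: [0.7, 0.6, 0.0]
finger_gap: 0.0002
grip_force: 0.0
clock: 15.25
tcp_pos: [0.4912, -0.2602, 0.2003]
orientation: [0.0, 0.998, 0.067, -0.0]
wrist_force: [-0.3, 0.1, 1.1]
finger_gap: 0.0001
grip_force: 0.0
```

View pics/w6.png

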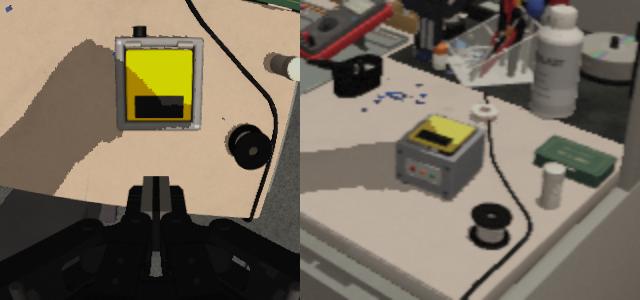

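The cover is shut and flat, and the things around it haven't moved. One last look will compare the lamps before and after.

```bash
python3 - <<'E'
import cv2,numpy as np
r=[cv2.resize(cv2.imread(f'pics/w{i}.png')[150:210,390:460],None,fx=4,fy=4,interpolation=0) for i in(3,4,5,6)]
cv2.imwrite('pics/l.png',np.vstack([np.hstack(r[:2]),np.hstack(r[2:])]))
E
```

```text
(no output)
```

View pics/l.png

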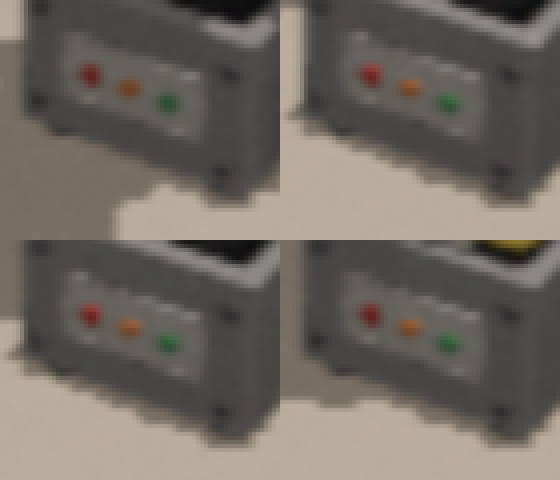

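The lamps look the same in all four frames apart from shadow, so they tell me nothing about the reset. The box hasn't shifted. Handing in.

```bash
python3 -c "
from workcell import env
print(env.hand_in())"
```

```text
the job is handed in; nothing more can be done
None
```

The job is handed in, with no verdict shown: the cover popped open, the green button was pressed to its stop and sprang back, and the cover is shut and looks latched, with the box and the things around it apparently undisturbed.

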